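# Load the UV cure box with ticket slot inserts

### The arm

A 7-joint arm with a two-finger parallel gripper is mounted at the origin on the work surface. World frame = base frame: x ahead of the robot, y to its left, z up, the work surface at z = 0. Lengths are in mm, angles in rad, forces in N, time in s.
With the tool pointing down it reaches from about 400 to 850 mm from the base axis. Payload 4.5 kg.
Tool frame: the origin (TCP) lies between the finger pads, 19 mm behind the fingertips; this is the grasp point; z points along the fingers, y is the line along which they close (so a half turn about z gives the same grasp; the last joint's range is limited). The gripper opens to 85 mm and grips with 20 to 120 N. Pads are 22 mm wide; open, the fingers measure 114 mm over their backs; the gripper's body (76 mm by 85 mm) begins 54 mm behind the grasp point. The pads swing forward as they close: fully open they stand 13 mm farther back than shut.
Start: joints at [-1.107, 0.689, -0.195, 1.565, 0.157, 0.902, -0.215], TCP at [260.415, 568.187, 250.017] pointing down, gripper open.
Joint ranges: [-3.01, 3.01], [-0.46, 2.08], [-1.47, 1.51], [0.13, 2.56], [-1, 4.14], [0.04, 2.09], [-2.66, 2.66]. Speed limits (rad/s): [2.57, 2.57, 3.14, 3.14, 3.14, 3.14, 3.14].

### API

Orientations are given as a unit quaternion [w, x, y, z].
In Python, from cell import r, vision gives the robot as it stands.
- The arm moves only by the tool jog_arm, never from a script. Its argument "steps" is a list that holds one entry, the list of rows, each a list of 5 numbers: the finger opening in m, from 0 to 0.0854, then the shift along the tool's x, y, z in m, then the turn about the tool's z in degrees. A call has 1 to 5 rows; each row shifts and turns the commanded pose from where the row before left it, along the tool's axes as they then stand; what a row does not reach is not made up. A row lasts 1/8 s, in which the tool goes at most 62.5 mm and 10.7 degrees, less where a joint would pass 70% of its speed; a pose out of reach is approached as far as the arm can. A call with a gripper value outside its range is refused whole. The fingers move at their own pace and stop on an object; the grip force is fixed at half the most. Time passes only in rows, so rows that do not move let the fingers close. It gives the time, the measured TCP pose, the force, the opening and the grip force at its end, in the units of the state.
- r.state(): the state, without advancing time (a new reading comes with each control period).
- vision.get_image(name): name is "scene" or "side" or "wrist"; returns a dict with "color" (384x512x3 uint8, red, green, blue), "K" (3x3 intrinsics, pixels), "rvec" (rotation vector, rad) and "tvec" (3), from world to camera coordinates, as OpenCV has them; the wrist camera has in their place "hand_eye" (4x4, takes a point from camera to tool coordinates, whose origin is the TCP and whose axes are the flange's). Camera axes: x right, y down, z forward; pixel columns grow to the right and rows downward; lengths in mm; the calibration is good to about 2 mm. A picture is of the moment at which its call begins: read the wrist's pose just before it. There is no depth.
- r.job_done(): hands the job in; it is judged then, once.
The state is a dict: "clock": time; "joint_pos": joint angles; "qvel": joint speeds; "tau": joint torques, N m; "tool_pos": TCP position; "tool_rot": TCP orientation; "contact_force": force on the tool from outside, world axes, zero at the start; "wrist_torque": the same for the moment, N m; "opening": finger opening in mm; "grasp_force": force on a finger pad.
Only numpy, scipy, OpenCV 4.12 (cv2) and the standard library are available. Lean on these libraries where they do the work, as an engineer would, in place of code of your own. Each camera call takes 0.05 s, during which the arm holds its last target. There are 200 camera calls.

### The job

The orange ticket slot inserts on the desk (two to four of them) have freshly bonded windows and must go into the UV cure box: turn its lock collar back until the tray is free, draw the tray all the way out, and lay every insert flat in it, mouth up and side by side. Then slide the tray fully home under the hood and turn the collar clockwise until its pointer is at the green locked mark. Hold the inserts lightly, with no more than about 15 N of grip, and leave the other things on the desk where they are.

Things in the scene. Friction and masses are not known exactly. Their poses are not given: they have to be found in the camera images.
- cure_box: UV cure box, fixed: aluminium bed 12 mm high, x -140 to +122 mm, 314 mm wide, under a low white hood, with a grey power module behind. Origin: on the desk under the middle of the hood's mouth; x points into the hood (the tray slides home this way), y left, z up. Lips 23 mm high along both sides overhang the tray's flanges: the tray can only slide along x between an out stop and a home stop
- hood_mouth (a point): middle of the hood's front lower edge, at the cure box's x = 0, 56 mm above the desk. The hood spans x = 0 to 122 mm and y = -165 to +165 mm of the box; its underside is 56 mm and its top 92 mm above the desk
- tray: steel tray in the side channels, 124 x 294 mm, 0.35 kg. Origin: centre of its underside (12 mm above the desk), axes as the cure box's. Origin at the box's x = +54 mm when fully home against its rubber stop, -78 mm when drawn out to its stop (clear of the hood). Side and rear walls 7 mm over the mat; the blue front panel (tray x -64 to -56 mm, 270 mm wide) is 33 mm above the origin
- tray_mat (a point): centre of the tray's mat, on which the inserts lie: 5 mm above the tray's origin, free from x = -56 to +54 mm and y = -131 to +131 mm in the tray's frame. Room for four inserts side by side with their long axis along the tray's x, at y = -96, -32, +32 and +96 mm (white lines between)
- tray_pull (a point): point on the tray's black upright pull fin, which sticks out 52 mm in front of the blue panel, 12 mm thick (across y), top 61 mm above the desk; this point is at the tray's x = -92 mm, y = 0, 52 mm above the desk. Pinch the fin across y from above. The loaded tray takes up to 10 N to slide
- collar (a joint): angle (rad) of the captive lock collar about its upright axis; grows clockwise from above; friction 0.12 N m keeps it where it is left. 0: open, its red lug points to the box's -x, beside the tray (the tray passes below 0.6). 1.571: locked, the lug lies across the tray's front panel, 5 mm clear, and the white pointer on the far side from the lug is at the green mark.
- collar_axis (a point): fixed point on the collar's axis, 62 mm above the desk, a good TCP height to grip the round dark knurl from above; at the cure box's x = -26, y = -232 mm. Knurl: 52 mm diameter, 40 to 70 mm above the desk, round a fixed stub with a cap 74 mm above the desk; below it a 60 mm flange. Both stand on a 12 mm high ear of the bed
- lug_tip (a point): end of the collar's red lug: 122 mm from the axis, lug 22 mm wide, 26 to 40 mm above the desk. It hits a tray that is not home
- locked_mark (a point): top of the green index post on the ear, 44 mm from the collar's axis towards the box's -y, 38 mm above the desk: the locked mark
- open_mark (a point): top of the white index post on the ear, 44 mm from the collar's axis towards the box's +x, 38 mm above the desk: the open mark
- solenoid: chrome-plated solenoid, 66 x 44 x 40 mm with a 30 mm plunger along its +x; bystander, origin at the centre of its underside
- foot0: green rubber mounting foot, 64 mm across, 34 mm high; bystander, origin under its centre
- foot1: another green rubber mounting foot of the same kind; bystander
- bench_block: black iron bench block, 100 x 100 x 45 mm, 2.6 kg; bystander, origin at the centre of its underside
- screwdriver: screwdriver, 190 mm long along its x; bystander, origin under its middle
- insert0: orange plastic ticket slot insert (may be absent), 0.08 kg: flange 96 (x) x 56 (y) x 6 mm, on it the raised mouth 80 (x) x 26 (y) mm, its top 30 mm above the underside, with a dark slot and clear windows bonded to its long sides. Origin: centre of its underside; z points out of the mouth. Grip the mouth across y from above
- insert1: orange plastic ticket slot insert (may be absent), 0.08 kg: flange 96 (x) x 56 (y) x 6 mm, on it the raised mouth 80 (x) x 26 (y) mm, its top 30 mm above the underside, with a dark slot and clear windows bonded to its long sides. Origin: centre of its underside; z points out of the mouth. Grip the mouth across y from above
- insert2: orange plastic ticket slot insert (may be absent), 0.08 kg: flange 96 (x) x 56 (y) x 6 mm, on it the raised mouth 80 (x) x 26 (y) mm, its top 30 mm above the underside, with a dark slot and clear windows bonded to its long sides. Origin: centre of its underside; z points out of the mouth. Grip the mouth across y from above
- insert3: orange plastic ticket slot insert (may be absent), 0.08 kg: flange 96 (x) x 56 (y) x 6 mm, on it the raised mouth 80 (x) x 26 (y) mm, its top 30 mm above the underside, with a dark slot and clear windows bonded to its long sides. Origin: centre of its underside; z points out of the mouth. Grip the mouth across y from above
Things that resemble listed ones, but are neither listed nor needed, are in the scene too. Leave any yellow look-alike of the insert3 alone.

How it is judged (in metres and radians):
On the way, in this order (a step that is already met when the one before it is completed fails the run):
1. the tray is drawn out to its stop (x of tray in the frame of cure_box below -0.06 m), for 0.2 s.
2. every insert lies flat in the drawn-out tray, mouth up, and is released (x of insert0 in the frame of tray between -0.02 and 0.02 m and y of insert0 in the frame of tray between -0.108 and 0.108 m and z of insert0 in the frame of tray between 0.001 and 0.0085 m and angle between each of insert0, insert1, insert2, insert3's own z axis and vertical below 0.06 rad and x of insert1 in the frame of tray between -0.02 and 0.02 m and y of insert1 in the frame of tray between -0.108 and 0.108 m and z of insert1 in the frame of tray between 0.001 and 0.0085 m and x of insert2 in the frame of tray between -0.02 and 0.02 m and y of insert2 in the frame of tray between -0.108 and 0.108 m and z of insert2 in the frame of tray between 0.001 and 0.0085 m and x of insert3 in the frame of tray between -0.02 and 0.02 m and y of insert3 in the frame of tray between -0.108 and 0.108 m and z of insert3 in the frame of tray between 0.001 and 0.0085 m and contact force between the fingers and insert0 below 0.5 N and contact force between the fingers and insert1 below 0.5 N and contact force between the fingers and insert2 below 0.5 N and contact force between the fingers and insert3 below 0.5 N and x of tray in the frame of cure_box below -0.06 m), for 0.3 s.
3. the tray is fully home under the hood, still holding every insert, while the collar is still clear of it (x of tray in the frame of cure_box above 0.048 m and value of joint collar below 1.2 rad and x of insert0 in the frame of tray between -0.02 and 0.02 m and y of insert0 in the frame of tray between -0.108 and 0.108 m and z of insert0 in the frame of tray between 0.001 and 0.0085 m and angle between each of insert0, insert1, insert2, insert3's own z axis and vertical below 0.06 rad and x of insert1 in the frame of tray between -0.02 and 0.02 m and y of insert1 in the frame of tray between -0.108 and 0.108 m and z of insert1 in the frame of tray between 0.001 and 0.0085 m and x of insert2 in the frame of tray between -0.02 and 0.02 m and y of insert2 in the frame of tray between -0.108 and 0.108 m and z of insert2 in the frame of tray between 0.001 and 0.0085 m and x of insert3 in the frame of tray between -0.02 and 0.02 m and y of insert3 in the frame of tray between -0.108 and 0.108 m and z of insert3 in the frame of tray between 0.001 and 0.0085 m), for 0.2 s.
4. the collar is turned to its locked mark (value of joint collar between 1.451 and 1.691 rad), for 0.2 s.
At the end, for the whole second after the job is handed in: The tray is within 6 mm of its home stop; every insert lies in it mouth up, flat on the mat (tilt under 0.06 rad, within 20 mm of the tray's middle in x and 108 mm in y); the collar is within 0.12 rad of its locked mark (1.571); all at rest and released (all of step 4 and x of tray in the frame of cure_box above 0.048 m and x of insert0 in the frame of tray between -0.02 and 0.02 m and y of insert0 in the frame of tray between -0.108 and 0.108 m and z of insert0 in the frame of tray between 0.001 and 0.0085 m and angle between each of insert0, insert1, insert2, insert3's own z axis and vertical below 0.06 rad and x of insert1 in the frame of tray between -0.02 and 0.02 m and y of insert1 in the frame of tray between -0.108 and 0.108 m and z of insert1 in the frame of tray between 0.001 and 0.0085 m and x of insert2 in the frame of tray between -0.02 and 0.02 m and y of insert2 in the frame of tray between -0.108 and 0.108 m and z of insert2 in the frame of tray between 0.001 and 0.0085 m and x of insert3 in the frame of tray between -0.02 and 0.02 m and y of insert3 in the frame of tray between -0.108 and 0.108 m and z of insert3 in the frame of tray between 0.001 and 0.0085 m and contact force between the fingers and insert0 below 0.5 N and contact force between the fingers and insert1 below 0.5 N and contact force between the fingers and insert2 below 0.5 N and contact force between the fingers and insert3 below 0.5 N and velocity of joint collar between -0.05 and 0.05 rad/s and linear speed of tray below 0.02 m/s); the robot touches nothing.
It fails at once if an insert is gripped or pressed too hard (the forces of both fingers on it add up to more than 45 N) (contact force between the fingers and insert0 above 45 N or contact force between the fingers and insert1 above 45 N or contact force between the fingers and insert2 above 45 N or contact force between the fingers and insert3 above 45 N).
It fails at once if a bystander is moved more than 30 mm (distance of any of solenoid, foot0, foot1, bench_block, screwdriver from where it was at the start of the episode above 0.03 m).
Of insert0, insert1, insert2, insert3 only 2 to 4 are there at a start; the rules pass over those that are not, and their reading is None.
At some moment in a run one of insert0, insert1, insert2, insert3 may be knocked a few centimetres aside while the robot is not near it.
Once in a run the grip may slacken for a moment while it holds something.
It also fails if it takes over 210 s, if anything falls off the work surface, if the arm or the gripper's body presses on something with over 40 N, if the wrist force passes 120 N, or if a joint passes its speed limit or range.

## Working session

There is one attempt and no reset: what is moved stays moved. The work goes in short steps, Python scripts to look and compute and a tool call to move; the robot and the scene stay as the last step left them, time stands still between calls to the robot, and variables do not carry over. Pictures are saved under pics/ and viewed, at most 16 in all, crops included, and the job is handed in when it is done.

Besides the shell and the picture viewer there is one more tool, called after "Emit:" by a JSON object that holds its "op" and its "data". jog_arm: Moves the arm, as the interface text tells. Its arguments: {"type":"object","properties":{"steps":{"type":"array"}},"required":["steps"]}

```bash
mkdir -p pics; ls
python3 - <<'E'
from cell import r, vision
import cv2
print(r.state())
for n in ("scene","side"):
    d=vision.get_image(n); cv2.imwrite(f"pics/{n}0.png",cv2.cvtColor(d["color"],cv2.COLOR_RGB2BGR)); print(n,d["K"],d["rvec"],d["tvec"])
d=vision.get_image("wrist");print(d["K"],d["hand_eye"])
E
```

```text
pics
{'clock': 0.0, 'joint_pos': array([-1.10721322,  0.68999852, -0.194504  ,  1.56636945,  0.15731329,
        0.90248035, -0.21510241]), 'qvel': array([-0.00024996,  0.00016529,  0.00017695, -0.00017523, -0.00079167,
       -0.00014363,  0.00035392]), 'tau': array([ 2.45478560e-05, -5.39605021e+01, -1.26665197e+00, -1.58540368e+01,
        9.09197173e-03,  9.41041246e-03,  1.47742571e-05]), 'tool_pos': array([260.21316659, 567.57077737, 249.16791446]), 'tool_rot': array([-1.25209415e-04,  2.13199538e-01,  9.77008234e-01, -9.23068310e-04]), 'contact_force': array([-0.25259743, -0.79699725, -0.5149281 ]), 'wrist_torque': array([-0.04685373, -0.02258614,  0.0306568 ]), 'grasp_force': 0.0, 'opening': 85.098528690448}
scene [[376.47573216   0.         260.69885053]
 [  0.         376.47573216 194.8732545 ]
 [  0.           0.           1.        ]] [ 2.23076836  1.12817001 -0.4186396 ] [-325.90517944 -300.4126111  1440.6061763 ]
side [[460.14035911   0.         260.07280232]
 [  0.         460.14035911 194.30066001]
 [  0.           0.           1.        ]] [ 0.74747837 -2.48494684  1.23400304] [ 444.26408191  228.03624034 1210.186956  ]
[[328.32256272   0.         256.41235951]
 [  0.         328.32256272 189.64546945]
 [  0.           0.           1.        ]] [[-3.66547043e-04 -9.58427816e-01 -2.85334868e-01  7.39714791e+01]
 [ 9.99999738e-01 -1.73387144e-04 -7.02220120e-04  5.83696206e-01]
 [ 6.23553898e-04 -2.85335051e-01  9.58427629e-01 -1.22555414e+02]
 [ 0.00000000e+00  0.00000000e+00  0.00000000e+00  1.00000000e+00]]
```

View pics/scene0.png

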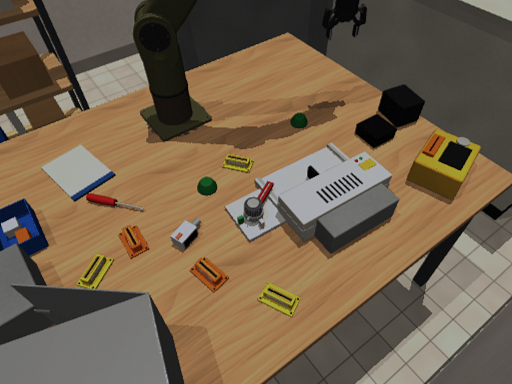

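View pics/side0.png

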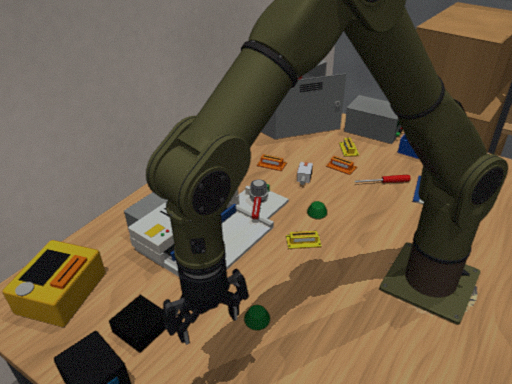

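Two orange inserts appear, at scene px (133,240) and (209,273); the yellow ones are look-alikes. The cure box is at about (310,190), with its collar at (255,207). I'll enlarge the views to get accurate pixels.

```bash
python3 - <<'E'
import cv2
a=cv2.imread("pics/scene0.png"); b=cv2.imread("pics/side0.png")
cv2.imwrite("pics/c1.png",cv2.resize(a[135:255,220:400],None,fx=4.4,fy=4.4,interpolation=cv2.INTER_CUBIC))
E
cat > h.py <<'E'
import numpy as np, cv2
from cell import r, vision
from scipy.spatial.transform import Rotation as R
def fixed(n):
    d=vision.get_image(n); return d["color"],np.array(d["K"]),R.from_rotvec(np.ravel(d["rvec"])).as_matrix(),np.ravel(d["tvec"])
def wrist():
    s=r.state(); d=vision.get_image("wrist"); q=s["tool_rot"]
    Rt=R.from_quat([q[1],q[2],q[3],q[0]]).as_matrix(); H=np.array(d["hand_eye"])
    Rc=Rt@H[:3,:3]; tc=Rt@H[:3,3]+s["tool_pos"]
    return d["color"],np.array(d["K"]),Rc.T,-Rc.T@tc
def back(uv,z,K,Rm,t):
    c=-Rm.T@t; d=Rm.T@np.linalg.solve(K,[uv[0],uv[1],1]); return c+d*(z-c[2])/d[2]
def proj(P,K,Rm,t):
    p=(Rm@np.atleast_2d(P).T).T+t; p=p@K.T; return p[:,:2]/p[:,2:]
def save(img,n): cv2.imwrite(n,cv2.cvtColor(img,cv2.COLOR_RGB2BGR))
def orange(img):
    h=cv2.cvtColor(img,cv2.COLOR_RGB2HSV); return cv2.inRange(h,(5,170,90),(15,255,255))
E
python3 - <<'E'
from h import *
im,K,Rm,t=fixed("scene")
for p in [(133,240),(209,273),(207,186),(299,120),(237,162),(279,298),(96,271),(184,234),(376,131),(115,204)]: print(p,back(p,15,K,Rm,t).round())
print("collar",back((254,199),74,K,Rm,t).round(),"cam",-Rm.T@t)
m=orange(im); n,l,s,c=cv2.connectedComponentsWithStats(m)
for i in range(1,n):
    if s[i,4]>25: print(s[i],c[i])
E
```

```text
(133, 240) [ 437. -364.   15.]
(209, 273) [ 654. -244.   15.]
(207, 186) [388. -90.  15.]
(299, 120) [313. 351.  15.]
(237, 162) [356.  45.  15.]
(279, 298) [ 820. -137.   15.]
(96, 271) [ 469. -484.   15.]
(184, 234) [ 505. -237.   15.]
(376, 131) [526. 533.  15.]
(115, 204) [ 282. -354.   15.]
collar [560. -28.  74.] cam [1125.31858908 -405.3895717   917.12891477]
[422 134  23  22 229] [433.54148472 144.31004367]
[119 225  30  33 412] [133.16990291 241.30339806]
[ 15 228  15  15 147] [ 21.80272109 234.67346939]
[190 257  39  35 483] [208.63561077 274.79710145]
```

View pics/c1.png

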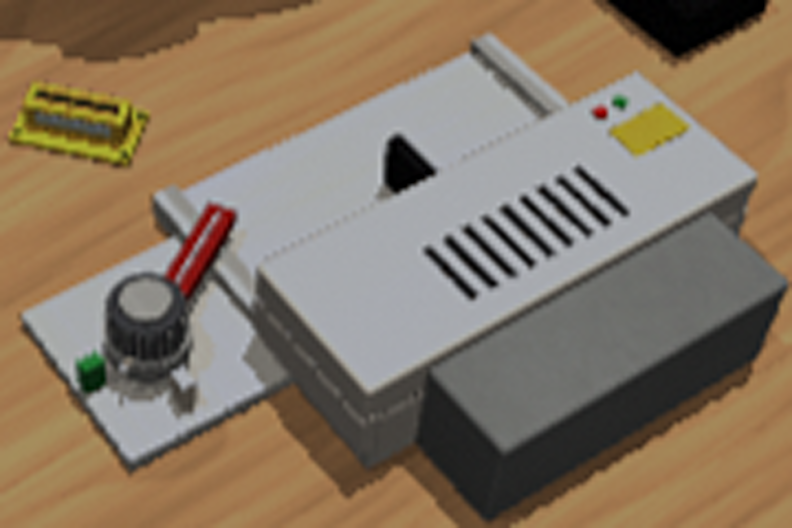

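```bash
cat >> h.py <<'E'
def boxpose():
    b=np.load("box.npy"); return b
def box2w(p,b=None):
    b=np.load("box.npy") if b is None else b
    p=np.atleast_2d(p).astype(float); c,s=np.cos(b[2]),np.sin(b[2])
    return np.c_[b[0]+c*p[:,0]-s*p[:,1],b[1]+s*p[:,0]+c*p[:,1],p[:,2]]
E
python3 - <<'E'
from h import *
from scipy.optimize import least_squares
im,K,Rm,t=fixed("scene")
px=np.array([(258,268),(370,390),(755,178),(638,72),(22,315),(132,468)])/4.4+[220,135]
hp=np.array([(0,-165,92),(122,-165,92),(122,165,92),(0,165,92)])
f=lambda b:(proj(box2w(hp,b),K,Rm,t)-px[:4]).ravel()
s=least_squares(f,[600,150,0]);print(s.x,s.fun.round(1)); np.save("box.npy",s.x)
ax=box2w([[-26,-232,74]]);print("axis",ax,(proj(ax,K,Rm,t)[0]-[220,135])*4.4)
for a in np.arange(0,1.7,.1):
    p=box2w([[-26-122*np.cos(a),-232+122*np.sin(a),40]]);print(round(a,1),((proj(p,K,Rm,t)[0]-[220,135])*4.4).round())
for n,v in dict(pull=[-92+54,0,61],pullhalf=[-38,0,61]).items(): print(n,((proj(box2w([v]),K,Rm,t)[0]-[220,135])*4.4).round(),box2w([v]))
# inserts
for c in [(119,225,30,33),(190,257,39,35)]:
    x,y,w,h=c; m=orange(im)*0; m[y:y+h,x:x+w]=orange(im)[y:y+h,x:x+w]
    pts=np.argwhere(m)[:,::-1]; W=np.array([back(p,8,K,Rm,t)[:2] for p in pts]).astype(np.float32)
    print(cv2.minAreaRect(W))
E
```

```text
[ 6.10653036e+02  1.90625814e+02 -5.84640676e-02] [-0.9 -0.6 -0.4  1.3  1.6 -0.8 -0.3 -0.7]
axis [[571.14151997 -39.45860558  74.        ]] [145.23633356 301.14059889]
0.0 [ 55. 217.]
0.1 [ 70. 210.]
0.2 [ 86. 205.]
0.3 [102. 201.]
0.4 [119. 198.]
0.5 [136. 196.]
0.6 [154. 196.]
0.7 [171. 197.]
0.8 [188. 199.]
0.9 [204. 202.]
1.0 [220. 207.]
1.1 [236. 213.]
1.2 [251. 220.]
1.3 [265. 228.]
1.4 [277. 237.]
1.5 [289. 247.]
1.6 [300. 259.]
pull [416. 159.] [[572.71796054 192.84618308  61.        ]]
pullhalf [416. 159.] [[572.71796054 192.84618308  61.        ]]
((429.1250915527344, -363.9259033203125), (56.20327377319336, 108.30829620361328), 87.30740356445312)
((649.6321411132812, -244.6904296875), (101.47332000732422, 56.66459655761719), 11.88489818572998)
```

Emit:
{"op": "jog_arm", "data": {"steps": [[[0.085,-0.0446,-0.0352,0,8],[0.085,-0.05,-0.027,0,8],[0.085,-0.053,-0.019,0,8],[0.085,-0.056,-0.011,0,8],[0.085,-0.056,-0.003,0,8]]]}}

```text
clock: 0.88
tool_pos: [399.6, 319.7, 250.2]
tool_rot: [0.0, 0.536, 0.844, 0.0]
contact_force: [1.5, 0.6, -0.2]
opening: 85.2
grasp_force: 0.0
```

Emit:
{"op": "jog_arm", "data": {"steps": [[[0.085,-0.055,0.005,0,8],[0.085,-0.053,0.013,0,8],[0.085,-0.052,0.02,0,8],[0.085,-0.049,0.027,0,8],[0.085,-0.045,0.034,0,8]]]}}

```text
clock: 1.5
tool_pos: [540.8, 80.6, 250.1]
tool_rot: [-0.0, 0.793, 0.61, 0.0]
contact_force: [1.0, -0.2, -0.3]
opening: 85.3
grasp_force: 0.0
```

Emit:
{"op": "jog_arm", "data": {"steps": [[[0.085,-0.041,0.039,0,5],[0.085,-0.03,0.03,0,0],[0.085,0,0,0,0]]]}}

```text
clock: 1.88
tool_pos: [586.7, -10.9, 250.0]
tool_rot: [0.002, 0.819, 0.573, -0.0]
contact_force: [0.3, 0.9, -0.1]
opening: 85.0
grasp_force: 0.0
```

```bash
cat >> h.py <<'E'
def plan(x,y,z,yaw=None):
    s=r.state(); q=s["tool_rot"]; Rt=R.from_quat([q[1],q[2],q[3],q[0]]).as_matrix()
    d=Rt.T@(np.array([x,y,z])-s["tool_pos"]); y0=np.degrees(np.arctan2(Rt[1,0],Rt[0,0]))
    print("shift mm",d.round(1),"yaw",round(y0,1),"" if yaw is None else "turn %.1f"%((y0-yaw+180)%360-180))
E
python3 - <<'E'
from h import *
im,K,Rm,t=wrist(); np.savez("w1.npz",K=K,Rm=Rm,t=t); save(im,"pics/w1.png")
B=lambda p:proj(box2w([p]),K,Rm,t)[0].round()
print("axis",B([-26,-232,74]),"green",B([-26,-276,38]),"white",B([18,-232,38]),"hood",B([0,-165,56]),"pull",B([-38,0,61]))
for a in (.8,.9,1,1.1): print(a,B([-26-122*np.cos(a),-232+122*np.sin(a),40]))
E
```

```text
axis [252. 206.] green [264. 231.] white [293. 183.] hood [258. 128.] pull [155. -55.]
0.8 [147. 139.]
0.9 [152. 128.]
1 [159. 119.]
1.1 [167. 109.]
```

View pics/w1.png

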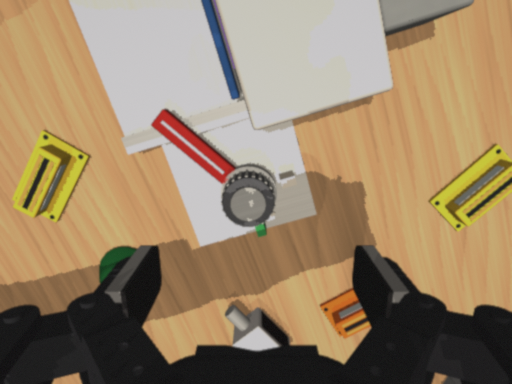

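The cap is at (249,203), within 3 px of the prediction. The lug tip at (160,117) puts the collar at about 1.0 rad.

Run:
```python
from h import *
w=np.load("w1.npz"); p=back((249,203.5),74,w["K"],w["Rm"],w["t"]); print(p)
b=np.load("box.npy"); b[:2]+=(p-box2w([[-26,-232,74]])[0])[:2]; np.save("box.npy",b); print(b)
plan(p[0],p[1],62)
```

```text
[568.72795174 -36.40132415  74.        ]
[ 6.08239468e+02  1.93683095e+02 -5.84640676e-02]
shift mm [-32.7  -6.4 187.8] yaw 70.2
```

Emit:
{"op": "jog_arm", "data": {"steps": [[[0.085,-0.0327,-0.0064,0,0],[0.085,0,0,0.06,0],[0.085,0,0,0.06,0],[0.085,0,0,0.04,0],[0.085,0,0,0.027,0]]]}}

```text
clock: 2.55
tool_pos: [567.3, -32.1, 60.9]
tool_rot: [-0.002, 0.817, 0.577, -0.001]
contact_force: [-0.1, 0.9, 0.4]
opening: 85.1
grasp_force: 0.0
```

Emit:
{"op": "jog_arm", "data": {"steps": [[[0.06,0,0,0,0],[0.054,0,0,0,0],[0.048,0,0,0,0],[0.048,0,0,0,0],[0.048,0,0,0,0]]]}}

```text
clock: 3.18
tool_pos: [569.8, -33.8, 64.7]
tool_rot: [0.001, 0.817, 0.577, 0.001]
contact_force: [-0.8, 2.0, 8.0]
opening: 50.2
grasp_force: 63.1
```

Emit:
{"op": "jog_arm", "data": {"steps": [[[0.048,0,0,-0.002,-8],[0.048,0,0,0,-10],[0.048,0,0,0,-10],[0.048,0,0,0,-10],[0.048,0,0,0,-10]]]}}

```text
clock: 3.8
tool_pos: [566.3, -34.1, 64.8]
tool_rot: [-0.002, 0.51, 0.86, -0.001]
contact_force: [-6.0, 0.3, -2.2]
opening: 50.3
grasp_force: 67.3
```

Emit:
{"op": "jog_arm", "data": {"steps": [[[0.048,0,0,0,-7],[0.048,0,0,0,0],[0.048,0,0,0,0]]]}}

```text
clock: 4.18
tool_pos: [565.9, -34.3, 64.9]
tool_rot: [-0.002, 0.459, 0.889, -0.001]
contact_force: [-5.9, 0.1, -1.6]
opening: 49.8
grasp_force: 67.4
```

Emit:
{"op": "jog_arm", "data": {"steps": [[[0.085,0,0,0,0],[0.085,0,0,0,0],[0.085,0,0,-0.06,0],[0.085,0,0,-0.06,0],[0.085,0,0,-0.06,0]]]}}

```text
clock: 4.8
tool_pos: [568.9, -34.7, 247.4]
tool_rot: [0.001, 0.459, 0.888, 0.0]
contact_force: [1.6, 0.2, -0.6]
opening: 85.2
grasp_force: 0.0
```

Run:
```python
from h import *
im,K,Rm,t=wrist(); np.savez("w2.npz",K=K,Rm=Rm,t=t); save(im,"pics/w2.png")
B=lambda p:proj(box2w([p]),K,Rm,t)[0].round()
print("axis",B([-26,-232,74]),"pull",B([-38,0,61]))
for a in (0,.1,.2,.3,.4,.5,.7): print(a,B([-26-122*np.cos(a),-232+122*np.sin(a),40]))
p=box2w([[-38,0,52]])[0]; print(p); plan(p[0],p[1],150,-3.35)
```

```text
axis [255. 176.] pull [424. -56.]
0 [156.  91.]
0.1 [164.  81.]
0.2 [173.  71.]
0.3 [183.  63.]
0.4 [193.  56.]
0.5 [205.  50.]
0.7 [230.  42.]
[570.30439232 195.90346451  52.        ]
shift mm [190.6 129.4 105.3] yaw 125.3 turn 128.7
```

View pics/w2.png

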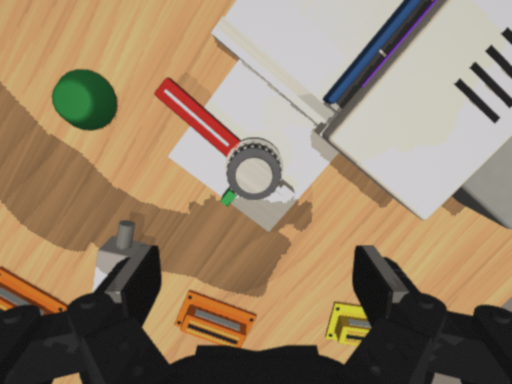

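Emit:
{"op": "jog_arm", "data": {"steps": [[[0.085,0.0478,0.0324,0.02,0],[0.085,0.0478,0.0324,0.02,0],[0.085,0.0478,0.0324,0.015,0],[0.085,0.0472,0.0322,0,0],[0.085,0,0,0,-10.3]]]}}

```text
clock: 5.48
tool_pos: [562.6, 204.7, 190.3]
tool_rot: [-0.0, 0.37, 0.929, 0.003]
contact_force: [-0.5, -1.7, -0.5]
opening: 85.0
grasp_force: 0.0
```

Emit:
{"op": "jog_arm", "data": {"steps": [[[0.085,0,0,0,-10.3],[0.085,0,0,0,-10.3],[0.085,0,0,0,-10.3],[0.085,0,0,0,-10.3],[0.085,0,0,0,0]]]}}

```text
clock: 6.1
tool_pos: [564.2, 195.7, 190.1]
tool_rot: [0.0, 0.028, 1.0, 0.0]
contact_force: [0.5, -0.2, -1.0]
opening: 85.3
grasp_force: 0.0
```

Run:
```python
from h import *
im,K,Rm,t=wrist(); np.savez("w3.npz",K=K,Rm=Rm,t=t); save(im,"pics/w3.png")
B=lambda p:proj(box2w([p]),K,Rm,t)[0].round()
print("fin",B([-62,0,61]),B([-10,0,61]))
p=box2w([[-38,0,52]])[0]; print(p); plan(p[0],p[1],52,176.65)
```

```text
fin [256. 166.] [256. 228.]
[570.30439232 195.90346451  52.        ]
shift mm [ -6.1   0.5 138.1] yaw 176.7 turn 0.0
```

View pics/w3.png

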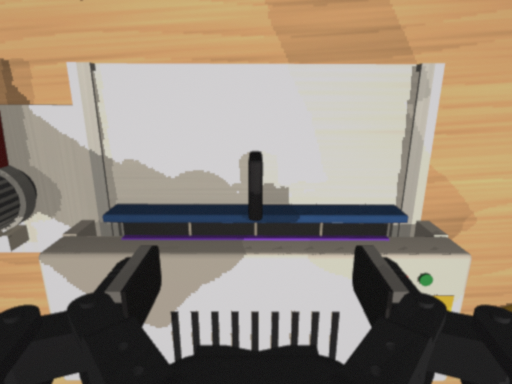

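Emit:
{"op": "jog_arm", "data": {"steps": [[[0.085,0.004,0,0.05,0],[0.085,0,0,0.05,0],[0.06,0,0,0.036,0],[0.03,0,0,0,0],[0.005,0,0,0,0]]]}}

```text
clock: 6.78
tool_pos: [560.7, 196.7, 55.3]
tool_rot: [0.001, 0.028, 1.0, 0.0]
contact_force: [-0.3, -0.1, -0.2]
opening: 31.8
grasp_force: 0.0
```

Emit:
{"op": "jog_arm", "data": {"steps": [[[0.005,0,0,0,0],[0.005,0,0,0,0],[0.005,0,0,0,0]]]}}

```text
clock: 7.15
tool_pos: [561.0, 196.3, 56.0]
tool_rot: [0.001, 0.028, 1.0, 0.001]
contact_force: [-0.9, 0.2, 5.6]
opening: 10.8
grasp_force: 59.9
```

Emit:
{"op": "jog_arm", "data": {"steps": [[[0.005,0.01,0,0,0],[0.005,0.02,0,0,0],[0.005,0.025,0,0,0],[0.005,0.025,0,0,0],[0.005,0.02,0,0,0]]]}}

```text
clock: 7.78
tool_pos: [462.3, 202.6, 55.7]
tool_rot: [0.003, 0.028, 1.0, 0.002]
contact_force: [5.7, -0.3, 4.8]
opening: 11.0
grasp_force: 59.4
```

Emit:
{"op": "jog_arm", "data": {"steps": [[[0.005,0.01,0,0,0],[0.005,0.008,0,0,0],[0.005,0.004,0,0,0],[0.005,0.002,0,0,0],[0.005,0,0,0,0]]]}}

```text
clock: 8.4
tool_pos: [438.9, 204.0, 55.6]
tool_rot: [0.003, 0.028, 1.0, 0.002]
contact_force: [4.7, -0.5, 8.2]
opening: 11.1
grasp_force: 59.7
```

Emit:
{"op": "jog_arm", "data": {"steps": [[[0.005,0.004,0,0,0],[0.005,0.004,0,0,0],[0.005,0.002,0,0,0],[0.005,0,0,0,0]]]}}

```text
clock: 8.9
tool_pos: [433.9, 204.4, 55.4]
tool_rot: [0.007, 0.029, 1.0, 0.003]
contact_force: [14.8, -1.6, -3.3]
opening: 10.7
grasp_force: 58.9
```

Emit:
{"op": "jog_arm", "data": {"steps": [[[0.005,-0.004,0,0,0],[0.06,0,0,0,0],[0.085,0,0,0,0],[0.085,0,0,-0.05,0],[0.085,0,0,-0.05,0]]]}}

```text
clock: 9.52
tool_pos: [428.2, 202.8, 154.4]
tool_rot: [-0.002, 0.027, 1.0, -0.001]
contact_force: [-0.0, 0.1, 0.2]
opening: 81.9
grasp_force: 0.0
```

Emit:
{"op": "jog_arm", "data": {"steps": [[[0.085,-0.03,0,-0.05,0],[0.085,-0.05,0,-0.05,0],[0.085,-0.02,0,0,0],[0.085,0,0,0,0]]]}}

```text
clock: 10.02
tool_pos: [524.2, 197.4, 247.8]
tool_rot: [-0.0, 0.028, 1.0, -0.0]
contact_force: [-1.3, -0.0, -1.2]
opening: 85.0
grasp_force: 0.0
```

Run:
```python
from h import *
im,K,Rm,t=wrist(); np.savez("w4.npz",K=K,Rm=Rm,t=t); save(im,"pics/w4.png")
B=lambda p:proj(box2w([p]),K,Rm,t)[0].round()
T=-78
for n,p in dict(fin=[T-116,0,61],panL=[T-64,135,45],panR=[T-64,-135,45],ct=[T,0,17],l1=[T-56,-64,17],l2=[T-56,64,17],hoodL=[0,165,92],hoodR=[0,-165,92]).items(): print(n,B(p))
im,K,Rm,t=fixed("scene"); 
m=orange(im); n,l,s,c=cv2.connectedComponentsWithStats(m)
for i in range(1,n):
    if s[i,4]>25: print(s[i],c[i])
```

```text
fin [257.  49.]
panL [397. 109.]
panR [117. 109.]
ct [257. 168.]
l1 [196. 116.]
l2 [318. 116.]
hoodL [430. 266.]
hoodR [ 83. 265.]
[422 134  23  23 231] [433.43722944 144.46753247]
[119 225  30  33 422] [133.36492891 241.53791469]
[ 15 228  15  15 145] [ 21.80689655 234.67586207]
[190 257  39  35 485] [208.72371134 274.93608247]
```

View pics/w4.png

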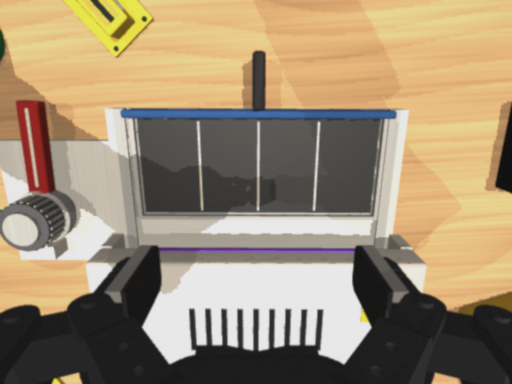

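Emit:
{"op": "jog_arm", "data": {"steps": [[[0.085,-0.019,-0.0542,0,0],[0.085,-0.019,-0.0542,0,0],[0.085,-0.019,-0.0542,0,0],[0.085,-0.019,-0.0542,0,0],[0.085,-0.019,-0.0542,0,0]]]}}

```text
clock: 10.75
tool_pos: [602.6, -78.1, 247.3]
tool_rot: [-0.002, 0.026, 1.0, 0.0]
contact_force: [1.3, 0.5, -1.1]
opening: 85.3
grasp_force: 0.0
```

Emit:
{"op": "jog_arm", "data": {"steps": [[[0.085,-0.019,-0.0542,0,0],[0.085,-0.019,-0.0542,0,0],[0.085,-0.019,-0.0542,0,0],[0.085,0,0,0,0],[0.085,0,0,0,0]]]}}

```text
clock: 11.38
tool_pos: [651.2, -241.0, 247.0]
tool_rot: [-0.001, 0.026, 1.0, 0.001]
contact_force: [0.5, 0.9, -0.7]
opening: 85.4
grasp_force: 0.0
```

```bash
cat >> h.py <<'E'
def insert_find(near=None,zf=3):
    """flange corners from orange blobs in the wrist view, at z=zf -> centre, long-axis angle, size"""
    im,K,Rm,t=wrist(); m=cv2.morphologyEx(orange(im),cv2.MORPH_CLOSE,np.ones((9,9))); n,l,s,c=cv2.connectedComponentsWithStats(m)
    for i in range(1,n):
        if s[i,4]<800: continue
        x,y,w,h,a=s[i]
        cn=cv2.findContours((l==i).astype(np.uint8),0,1)[0][0][:,0]
        W=np.array([back(p,zf,K,Rm,t)[:2] for p in cn],np.float32)
        (cx,cy),(a1,a2),an=cv2.minAreaRect(W)
        if a1<a2: an+=90; a1,a2=a2,a1
        print("insert c",round(cx,1),round(cy,1),"size",round(a1),round(a2),"ang %.1f"%((an+90)%180-90),"px",x,y,w,h)
    return im,K,Rm,t
E
python3 - <<'E'
from h import *
print(r.state()["joint_pos"].round(2),r.state()["tool_pos"])
im,*_=insert_find(); save(im,"pics/w5.png")
E
```

```text
[ 0.52  0.82 -0.49  1.32  0.39  1.1   1.5 ] [ 651.17348505 -241.02238166  247.0082217 ]
insert c 648.8 -242.1 size 95 56 ang 11.7 px 220 111 68 92
```

View pics/w5.png

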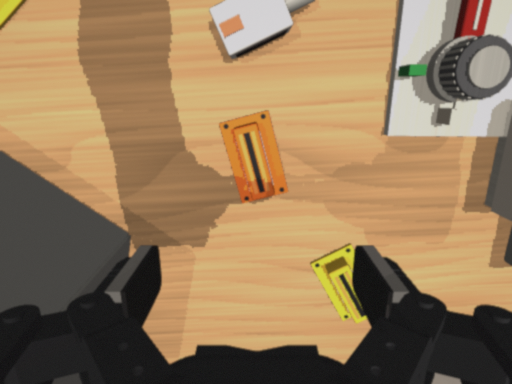

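Emit:
{"op": "jog_arm", "data": {"steps": [[[0.07,0,0,0,-7.5],[0.06,0,0,0,-7.5],[0.06,0,0,0,0],[0.06,0,0,0,0]]]}}

```text
clock: 11.92
tool_pos: [652.1, -241.8, 248.2]
tool_rot: [-0.0, -0.103, 0.995, 0.0]
contact_force: [0.1, -0.2, -0.1]
opening: 60.1
grasp_force: 0.0
```

Run:
```python
from h import *
insert_find(); plan(648.8,-242.1,31,191.7)
```

```text
insert c 648.7 -242.0 size 94 56 ang 11.8 px 231 114 50 83
shift mm [  3.2   0.7 217.3] yaw -168.1 turn 0.2
```

Emit:
{"op": "jog_arm", "data": {"steps": [[[0.06,0.0032,0.0007,0.06,0],[0.06,0,0,0.06,0],[0.05,0,0,0.055,0],[0.045,0,0,0.03,0],[0.04,0,0,0.012,0]]]}}

```text
clock: 12.6
tool_pos: [647.7, -242.5, 29.1]
tool_rot: [-0.002, -0.103, 0.995, 0.001]
contact_force: [-0.0, 0.6, 0.0]
opening: 40.0
grasp_force: 0.0
```

Emit:
{"op": "jog_arm", "data": {"steps": [[[0.035,0,0,0,0],[0.03,0,0,0,0],[0.028,0,0,0,0],[0.028,0,0,0,0]]]}}

```text
clock: 13.1
tool_pos: [649.4, -243.5, 32.1]
tool_rot: [0.001, -0.103, 0.995, -0.0]
contact_force: [-0.8, -0.3, -0.9]
opening: 28.3
grasp_force: 0.0
```

Emit:
{"op": "jog_arm", "data": {"steps": [[[0.027,0,0,0,0],[0.0265,0,0,0,0],[0.026,0,0,0,0],[0.026,0,0,0,0],[0.026,0,0,0,0]]]}}

```text
clock: 13.72
tool_pos: [648.9, -243.2, 31.1]
tool_rot: [-0.0, -0.103, 0.995, 0.0]
contact_force: [-0.2, 0.2, 0.0]
opening: 26.1
grasp_force: 0.4
```

Emit:
{"op": "jog_arm", "data": {"steps": [[[0.0257,0,0,0,0],[0.0257,0,0,0,0]]]}}

```text
clock: 13.98
tool_pos: [648.9, -243.2, 31.2]
tool_rot: [0.0, -0.103, 0.995, 0.0]
contact_force: [-0.4, -0.4, 0.8]
opening: 25.9
grasp_force: 6.9
```

Emit:
{"op": "jog_arm", "data": {"steps": [[[0.0255,0,0,0,0],[0.0255,0,0,0,0]]]}}

```text
clock: 14.22
tool_pos: [648.9, -243.2, 31.2]
tool_rot: [0.0, -0.103, 0.995, 0.0]
contact_force: [-0.5, -0.2, 0.4]
opening: 26.0
grasp_force: 11.5
```

Emit:
{"op": "jog_arm", "data": {"steps": [[[0.0254,0,0,-0.01,0],[0.0254,0,0,-0.03,0],[0.0254,0,0,-0.04,0],[0.0254,0,0,-0.04,0],[0.0254,0,0,0,0]]]}}

```text
clock: 14.85
tool_pos: [651.6, -243.4, 155.7]
tool_rot: [0.004, -0.103, 0.995, -0.001]
contact_force: [0.7, 0.5, -1.0]
opening: 25.6
grasp_force: 13.8
```

Run:
```python
from h import *
p=box2w([[-78,-32,17]])[0]; print(p); plan(p[0],p[1],170,176.65)
q=box2w([[-78,32,17]])[0]; print(q); print(r.state()["joint_pos"].round(2),r.state()["grasp_force"])
insert_find(zf=130)
```

```text
[528.50294922 166.2953684   17.        ]
shift mm [ 36.2 426.2 -15.9] yaw -168.1 turn 15.2
[532.24251836 230.18602205  17.        ]
[ 0.54  0.93 -0.52  1.41  0.51  0.93  1.67] 13.784220814704895
insert c 657.1 -241.1 size 109 55 ang 11.8 px 197 149 120 197
```

Emit:
{"op": "jog_arm", "data": {"steps": [[[0.0254,0.002,0.02,-0.004,0],[0.0254,0.0036,0.04,-0.004,0],[0.0254,0.0036,0.045,-0.004,0],[0.0254,0.0036,0.045,-0.004,0],[0.0254,0.0036,0.045,0,0]]]}}

```text
clock: 15.52
tool_pos: [591.4, -54.5, 166.1]
tool_rot: [-0.001, -0.103, 0.995, 0.0]
contact_force: [1.5, 0.1, -0.8]
opening: 25.7
grasp_force: 13.8
```

Emit:
{"op": "jog_arm", "data": {"steps": [[[0.0254,0.004,0.046,0,0],[0.0254,0.004,0.046,0,0],[0.0254,0.004,0.046,0,0],[0.0254,0.004,0.046,0,0],[0.0254,0.003,0.03,0,0]]]}}

```text
clock: 16.15
tool_pos: [528.2, 152.2, 166.2]
tool_rot: [-0.001, -0.105, 0.994, 0.0]
contact_force: [0.2, 0.2, -0.8]
opening: 25.7
grasp_force: 13.8
```

Emit:
{"op": "jog_arm", "data": {"steps": [[[0.0254,0.001,0.017,0,0],[0.0254,0,0,0,7.6],[0.0254,0,0,0,7.6],[0.0254,0,0,0,0],[0.0254,0,0,0,0]]]}}

```text
clock: 16.77
tool_pos: [525.6, 165.5, 166.8]
tool_rot: [-0.0, 0.028, 1.0, -0.0]
contact_force: [0.6, 0.3, -0.2]
opening: 25.4
grasp_force: 13.8
```

Run:
```python
from h import *
plan(528.5,166.3,60,176.65); insert_find(zf=130)
```

```text
shift mm [ -2.9   1.1 106.8] yaw 176.7 turn 0.1
insert c 536.4 165.7 size 115 60 ang -3.3 px 196 149 122 196
```

Emit:
{"op": "jog_arm", "data": {"steps": [[[0.0254,-0.0029,0.0011,0.03,0],[0.0254,0,0,0.04,0],[0.0254,0,0,0.03,0],[0.0254,0,0,0.012,0],[0.0254,0,0,0,0]]]}}

```text
clock: 17.45
tool_pos: [528.4, 167.0, 54.9]
tool_rot: [-0.0, 0.029, 1.0, -0.0]
contact_force: [0.1, -0.3, -0.4]
opening: 25.8
grasp_force: 13.7
```

Emit:
{"op": "jog_arm", "data": {"steps": [[[0.0254,0,0,0.002,0],[0.0254,0,0,0.001,0],[0.0254,0,0,0,0]]]}}

```text
clock: 17.82
tool_pos: [528.9, 167.2, 52.8]
tool_rot: [0.0, 0.029, 1.0, 0.0]
contact_force: [-0.2, -0.6, -1.1]
opening: 25.8
grasp_force: 13.8
```

Emit:
{"op": "jog_arm", "data": {"steps": [[[0.0254,0,0,0.002,0],[0.0254,0,0,0.001,0],[0.0254,0,0,0.001,0],[0.0254,0,0,0,0],[0.0254,0,0,0,0]]]}}

```text
clock: 18.45
tool_pos: [528.5, 167.1, 48.1]
tool_rot: [-0.0, 0.029, 1.0, 0.0]
contact_force: [-0.4, 0.1, -1.1]
opening: 25.7
grasp_force: 13.8
```

Emit:
{"op": "jog_arm", "data": {"steps": [[[0.0254,0,0,0.001,0],[0.0254,0,0,0,0],[0.0254,0,0,0,0]]]}}

```text
clock: 18.82
tool_pos: [528.5, 167.2, 48.1]
tool_rot: [0.0, 0.029, 1.0, -0.0]
contact_force: [-2.2, -0.6, 8.9]
opening: 25.5
grasp_force: 15.0
```

Emit:
{"op": "jog_arm", "data": {"steps": [[[0.0254,0,0,0.001,0],[0.0254,0,0,0,0],[0.0254,0,0,0,0]]]}}

```text
clock: 19.2
tool_pos: [528.5, 167.1, 48.1]
tool_rot: [0.001, 0.029, 1.0, -0.0]
contact_force: [-4.0, -1.3, 16.7]
opening: 25.7
grasp_force: 16.1
```

Touching. I'll ease back up, release gently and lift.

Emit:
{"op": "jog_arm", "data": {"steps": [[[0.0254,0,0,-0.0015,0],[0.026,0,0,0,0],[0.03,0,0,0,0],[0.038,0,0,0,0],[0.042,0,0,0,0]]]}}

```text
clock: 19.82
tool_pos: [528.5, 167.1, 47.5]
tool_rot: [-0.0, 0.029, 1.0, 0.0]
contact_force: [0.2, 0.6, 0.6]
opening: 41.8
grasp_force: 0.0
```

Emit:
{"op": "jog_arm", "data": {"steps": [[[0.042,0,0,-0.02,0],[0.042,0,0,-0.05,0],[0.06,0,0,-0.06,0],[0.06,0,0,-0.06,0],[0.06,0,0,0,0]]]}}

```text
clock: 20.45
tool_pos: [531.2, 168.6, 242.4]
tool_rot: [0.005, 0.029, 1.0, 0.002]
contact_force: [0.3, 0.4, 0.8]
opening: 59.8
grasp_force: 0.0
```

Run:
```python
from h import *
im,K,Rm,t=insert_find(zf=20)
b=np.load("box.npy"); print("slot",box2w([[-78,-32,17],[-78,32,17]]).round(1))
im,K,Rm,t=fixed("scene"); 
m=orange(im); n,l,s,c=cv2.connectedComponentsWithStats(m)
for i in range(1,n):
    if s[i,4]>25: print(s[i],c[i])
plan(434,-364,240,177.3)
```

```text
insert c 528.7 167.9 size 95 56 ang -3.5 px 227 114 55 89
slot [[528.5 166.3  17. ]
 [532.2 230.2  17. ]]
[422 134  23  23 231] [433.43722944 144.46753247]
[289 162  22  20 102] [300.01960784 171.88235294]
[284 167  19  18 111] [292.23423423 176.27027027]
[119 225  30  33 420] [133.31190476 241.4952381 ]
[ 15 228  15  15 146] [ 21.76027397 234.65068493]
shift mm [  63.4 -535.4   -2. ] yaw 176.7 turn -0.6
```

Emit:
{"op": "jog_arm", "data": {"steps": [[[0.06,0.0075,-0.055,0,0],[0.06,0.0075,-0.06,0,0],[0.06,0.0075,-0.06,0,0],[0.06,0.0075,-0.06,0,0],[0.06,0.0075,-0.06,0,0]]]}}

```text
clock: 21.18
tool_pos: [472.2, -127.0, 235.9]
tool_rot: [-0.002, 0.029, 1.0, 0.0]
contact_force: [1.2, -0.2, -0.2]
opening: 60.2
grasp_force: 0.0
```

Emit:
{"op": "jog_arm", "data": {"steps": [[[0.06,0.0075,-0.06,0,0],[0.06,0.0075,-0.06,0,0],[0.06,0.0075,-0.06,0,0],[0.06,0.0075,-0.055,0,0],[0.06,0,0,0,0]]]}}

```text
clock: 21.8
tool_pos: [426.5, -363.4, 234.9]
tool_rot: [-0.003, 0.034, 0.999, -0.0]
contact_force: [0.6, -0.9, 0.0]
opening: 60.0
grasp_force: 0.0
```

Run:
```python
from h import *
print(r.state()["joint_pos"].round(2),r.state()["tool_pos"])
im,*_=insert_find(); save(im,"pics/w6.png")
```

```text
[ 0.91  0.66 -0.49  1.77  0.41  0.82  1.73] [ 426.52853994 -363.35828306  234.86769139]
insert c 430.9 -362.9 size 96 56 ang -2.0 px 229 122 54 87
```

View pics/w6.png

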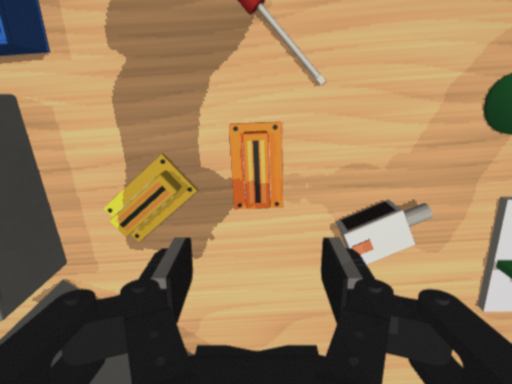

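The insert is at px (256,165), with clear space on both sides. The yellow look-alike is at (150,195) and the solenoid at (375,230).

Run:
```python
from h import *
insert_find(); plan(430.9,-362.9,31,178)
```

```text
insert c 430.7 -362.9 size 95 56 ang -1.9 px 226 121 53 86
shift mm [ -2.5  -5.8 204.8] yaw 176.6 turn -1.4
```

Emit:
{"op": "jog_arm", "data": {"steps": [[[0.06,-0.0025,-0.0055,0.05,-1.4],[0.06,0,0,0.05,0],[0.06,0,0,0.03,0],[0.05,0,0,0,0],[0.05,0,0,0,0]]]}}

```text
clock: 22.52
tool_pos: [433.7, -362.7, 108.5]
tool_rot: [0.001, 0.016, 1.0, 0.0]
contact_force: [0.3, 0.1, -0.1]
opening: 49.6
grasp_force: 0.0
```

Run:
```python
from h import *
plan(430.8,-362.9,31,178); insert_find()
```

```text
shift mm [ 3.  -0.3 77.5] yaw 178.2 turn 0.2
insert c 433.2 -362.9 size 100 56 ang -1.8 px 215 127 80 132
```

Emit:
{"op": "jog_arm", "data": {"steps": [[[0.045,0.002,-0.0002,0.035,0],[0.04,0,0,0.03,0],[0.035,0,0,0.0125,0],[0.03,0,0,0,0],[0.028,0,0,0,0]]]}}

```text
clock: 23.2
tool_pos: [431.5, -364.3, 31.4]
tool_rot: [0.001, 0.017, 1.0, -0.001]
contact_force: [0.4, 0.1, 0.6]
opening: 28.2
grasp_force: 0.0
```

Emit:
{"op": "jog_arm", "data": {"steps": [[[0.027,0,0,0,0],[0.0265,0,0,0,0],[0.026,0,0,0,0],[0.0257,0,0,0,0],[0.0257,0,0,0,0]]]}}

```text
clock: 23.82
tool_pos: [430.9, -364.0, 30.5]
tool_rot: [0.0, 0.017, 1.0, -0.0]
contact_force: [-1.4, 0.7, 5.8]
opening: 25.3
grasp_force: 7.5
```

Emit:
{"op": "jog_arm", "data": {"steps": [[[0.0255,0,0,0,0],[0.0254,0,0,0,0],[0.0254,0,0,0,0]]]}}

```text
clock: 24.2
tool_pos: [430.9, -364.0, 30.6]
tool_rot: [0.0, 0.017, 1.0, -0.0]
contact_force: [-0.1, 0.8, 5.1]
opening: 26.1
grasp_force: 14.2
```

Emit:
{"op": "jog_arm", "data": {"steps": [[[0.0254,0,0,-0.01,0],[0.0254,0,0,-0.03,0],[0.0254,0,0,-0.05,0],[0.0254,0,0,-0.05,0],[0.0254,0,0,0,1.4]]]}}

```text
clock: 24.82
tool_pos: [432.6, -365.0, 174.0]
tool_rot: [0.003, 0.03, 1.0, -0.002]
contact_force: [0.5, 0.1, -1.1]
opening: 25.9
grasp_force: 14.0
```

Run:
```python
from h import *
plan(532.2,230.2,170,176.65); insert_find(zf=140)
```

```text
shift mm [-64.  600.1   2.3] yaw 176.6 turn -0.1
insert c 443.7 -364.9 size 116 58 ang -3.3 px 196 150 121 198
```

Emit:
{"op": "jog_arm", "data": {"steps": [[[0.0254,-0.004,0.02,0,0],[0.0254,-0.0043,0.04,0,0],[0.0254,-0.0043,0.045,0,0],[0.0254,-0.0043,0.045,0,0],[0.0254,-0.0043,0.045,0,0]]]}}

```text
clock: 25.5
tool_pos: [461.9, -168.9, 168.8]
tool_rot: [-0.002, 0.029, 1.0, 0.0]
contact_force: [0.8, 1.0, -1.1]
opening: 25.6
grasp_force: 13.9
```

Emit:
{"op": "jog_arm", "data": {"steps": [[[0.0254,-0.0043,0.045,0,0],[0.0254,-0.0043,0.045,0,0],[0.0254,-0.0043,0.045,0,0],[0.0254,-0.0043,0.045,0,0],[0.0254,-0.0043,0.045,0,0]]]}}

```text
clock: 26.12
tool_pos: [496.6, 54.0, 168.8]
tool_rot: [-0.002, 0.029, 1.0, -0.001]
contact_force: [0.2, 0.2, -1.4]
opening: 25.8
grasp_force: 13.9
```

Emit:
{"op": "jog_arm", "data": {"steps": [[[0.0254,-0.0043,0.045,0,0],[0.0254,-0.0043,0.045,0,0],[0.0254,-0.0043,0.045,0,0],[0.0254,-0.0043,0.03,0,0],[0.0254,-0.0043,0.015,0,0]]]}}

```text
clock: 26.75
tool_pos: [528.4, 233.0, 168.8]
tool_rot: [-0.001, 0.028, 1.0, -0.0]
contact_force: [-0.1, 0.1, -0.9]
opening: 25.4
grasp_force: 14.0
```

Emit:
{"op": "jog_arm", "data": {"steps": [[[0.0254,0,0,0,0],[0.0254,0,0,0,0]]]}}

```text
clock: 27.0
tool_pos: [529.2, 228.9, 169.6]
tool_rot: [-0.001, 0.03, 1.0, -0.001]
contact_force: [0.0, 1.1, -1.3]
opening: 25.6
grasp_force: 14.0
```

Run:
```python
from h import *
plan(532.2,230.7,50,176.65); insert_find(zf=140)
```

```text
shift mm [ -3.    2.3 119.6] yaw 176.5 turn -0.1
insert c 531.6 218.8 size 121 79 ang -3.5 px 148 129 169 218
```

Emit:
{"op": "jog_arm", "data": {"steps": [[[0.0254,-0.003,0.0023,0.03,0],[0.0254,0,0,0.04,0],[0.0254,0,0,0.03,0],[0.0254,0,0,0.012,0],[0.0254,0,0,0.005,0]]]}}

```text
clock: 27.68
tool_pos: [532.8, 232.9, 53.1]
tool_rot: [0.0, 0.029, 1.0, -0.0]
contact_force: [0.8, 0.5, 0.1]
opening: 25.8
grasp_force: 13.9
```

Emit:
{"op": "jog_arm", "data": {"steps": [[[0.0254,0,0,0.002,0],[0.0254,0,0,0.001,0],[0.0254,0,0,0,0],[0.0254,0,0,0,0]]]}}

```text
clock: 28.18
tool_pos: [532.8, 233.7, 50.6]
tool_rot: [0.0, 0.029, 1.0, 0.0]
contact_force: [-0.2, -0.1, -1.4]
opening: 25.5
grasp_force: 13.9
```

Emit:
{"op": "jog_arm", "data": {"steps": [[[0.0254,0,0,0.001,0],[0.0254,0,0,0.001,0],[0.0254,0,0,0,0],[0.0254,0,0,0,0]]]}}

```text
clock: 28.68
tool_pos: [532.6, 233.6, 48.2]
tool_rot: [-0.0, 0.029, 1.0, 0.0]
contact_force: [-0.8, 1.0, 0.3]
opening: 25.5
grasp_force: 13.9
```

Emit:
{"op": "jog_arm", "data": {"steps": [[[0.0254,0,0,0.001,0],[0.0254,0,0,0,0],[0.0254,0,0,0,0]]]}}

```text
clock: 29.05
tool_pos: [532.7, 233.6, 47.6]
tool_rot: [0.0, 0.029, 1.0, 0.0]
contact_force: [-1.1, -0.1, 5.3]
opening: 25.5
grasp_force: 14.7
```

Emit:
{"op": "jog_arm", "data": {"steps": [[[0.0254,0,0,-0.0005,0],[0.026,0,0,0,0],[0.03,0,0,0,0],[0.038,0,0,0,0],[0.042,0,0,0,0]]]}}

```text
clock: 29.68
tool_pos: [532.6, 233.5, 47.6]
tool_rot: [-0.0, 0.029, 1.0, 0.0]
contact_force: [0.0, -0.6, -0.2]
opening: 42.0
grasp_force: 0.0
```

Emit:
{"op": "jog_arm", "data": {"steps": [[[0.042,0,0,-0.02,0],[0.042,0,0,-0.05,0],[0.06,0,0,-0.06,0],[0.06,0,0,-0.06,0],[0.06,0,0,0,0]]]}}

```text
clock: 30.3
tool_pos: [535.3, 235.3, 242.7]
tool_rot: [0.005, 0.029, 1.0, 0.003]
contact_force: [0.7, 0.9, -2.0]
opening: 59.9
grasp_force: 0.0
```

Run:
```python
from h import *
im,K,Rm,t=insert_find(zf=20); save(im,"pics/w7.png")
p=box2w([[-78-94,0,52]])[0]; plan(p[0],p[1],150,176.65)
im,K,Rm,t=fixed("scene"); save(im,"pics/scene1.png")
im,K,Rm,t=fixed("side"); save(im,"pics/side1.png")
a=[cv2.imread(f"pics/{n}.png") for n in("w7","scene1")]
cv2.imwrite("pics/m.png",cv2.resize(np.hstack([a[0],a[1]]),(800,300)))
```

```text
insert c 529.0 168.0 size 95 57 ang -3.4 px 162 114 58 89
insert c 532.9 233.8 size 96 55 ang -3.4 px 226 114 53 89
shift mm [ 95.6 -36.2  89.4] yaw 176.7 turn 0.0
```

View pics/m.png

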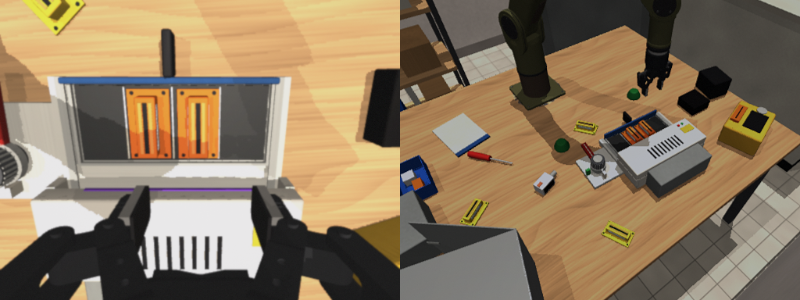

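View pics/side1.png

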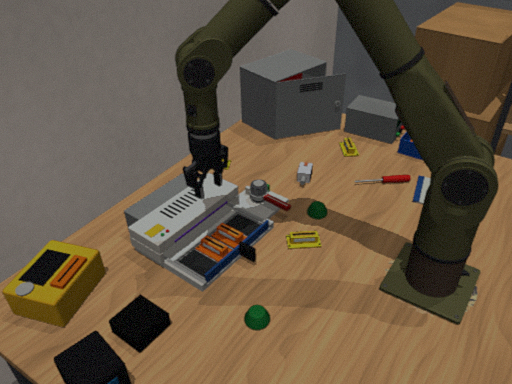

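The two inserts lie side by side in the tray. The grey cabinet in the side view has something reddish at (290,77), so I'll look inside it in case an insert is hidden there.

Run:
```python
import cv2,numpy as np
from h import *
a=cv2.imread("pics/side1.png")[45:165,235:430]
cv2.imwrite("pics/c2.png",cv2.resize(a,None,fx=4,fy=4,interpolation=cv2.INTER_CUBIC))
im,K,Rm,t=fixed("side")
for p in [(280,136),(342,118),(345,73),(243,120)]: print(p,back(p,0,K,Rm,t).round())
```

```text
(280, 136) [ 730. -435.    0.]
(342, 118) [ 590. -706.    0.]
(345, 73) [  789. -1154.     0.]
(243, 120) [ 932. -465.   -0.]
```

View pics/c2.png

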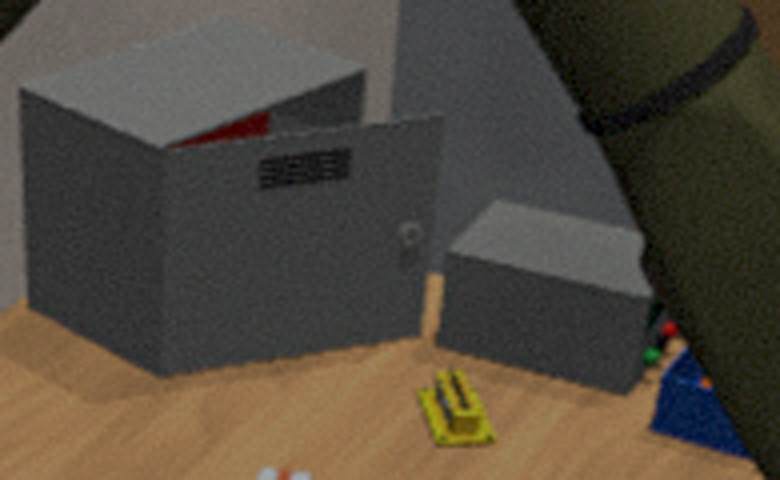

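Emit:
{"op": "jog_arm", "data": {"steps": [[[0.07,0.05,-0.018,0,0],[0.07,0.0456,-0.0182,0.03,0],[0.07,0,0,0.03,0],[0.07,0,0,0.03,0],[0.07,0,0,0,0]]]}}

```text
clock: 31.12
tool_pos: [433.0, 201.8, 145.2]
tool_rot: [-0.003, 0.029, 1.0, -0.002]
contact_force: [0.1, -0.3, -0.3]
opening: 69.8
grasp_force: 0.0
```

Run:
```python
from h import *
p=box2w([[-78-94,0,52]])[0]; plan(p[0],p[1],54,176.65)
im,K,Rm,t=wrist(); print(proj(box2w([[-78-116,0,61],[-78-64,0,61]]),K,Rm,t)); h=cv2.cvtColor(im,cv2.COLOR_RGB2GRAY)[80:260,190:330]<45
print([(80+i*20,np.where(h[i*20])[0]+190) for i in range(9)])
```

```text
shift mm [-3.9  2.5 91.2] yaw 176.7 turn 0.1
[[258.7958189  180.84532815]
 [258.57830708 253.09290578]]
[(80, array([], dtype=int64)), (100, array([], dtype=int64)), (120, array([], dtype=int64)), (140, array([], dtype=int64)), (160, array([], dtype=int64)), (180, array([254, 255, 256, 257, 258, 259, 260, 261, 262, 263, 264, 265, 266,
       267])), (200, array([253, 254, 267])), (220, array([253, 254, 255, 256, 257, 258, 259, 260, 261, 262, 263, 264, 265,
       266, 267, 268])), (240, array([190, 191, 197, 199, 203, 204, 205, 206, 207, 208, 209, 210, 211,
       212, 213, 214, 215, 216, 217, 218, 220, 221, 223, 224, 225, 231,
       232, 236, 237, 239, 240, 241, 242, 243, 244, 245, 246, 247, 248,
       249, 250, 251, 252, 253, 254, 255, 256, 257, 258, 259, 260, 261,
       262, 263, 264, 265, 266, 267, 268, 269, 280, 281, 282, 283, 284,
       285, 286, 287, 288, 289, 290, 291, 292, 293, 294, 295, 296, 297,
       299]))]
```

Emit:
{"op": "jog_arm", "data": {"steps": [[[0.07,-0.002,0.0035,0.04,0],[0.07,0,0,0.05,0],[0.04,0,0,0,0],[0.02,0,0,0,0],[0.008,0,0,0,0]]]}}

```text
clock: 31.8
tool_pos: [438.4, 206.3, 59.8]
tool_rot: [0.001, 0.029, 1.0, 0.0]
contact_force: [1.3, -14.9, 5.5]
opening: 15.8
grasp_force: 8.8
```

Emit:
{"op": "jog_arm", "data": {"steps": [[[0.005,0,0,0,0],[0.005,0,0,0,0],[0.005,0,0,0,0]]]}}

```text
clock: 32.17
tool_pos: [438.3, 204.3, 59.9]
tool_rot: [0.001, 0.03, 1.0, -0.001]
contact_force: [0.1, -3.6, 6.5]
opening: 10.5
grasp_force: 60.4
```

Emit:
{"op": "jog_arm", "data": {"steps": [[[0.005,-0.003,0,0,0],[0.005,-0.006,0,0,0],[0.005,-0.01,0,0,0],[0.005,-0.012,0,0,0],[0.005,-0.014,0,0,0]]]}}

```text
clock: 32.8
tool_pos: [474.3, 201.9, 60.0]
tool_rot: [-0.006, 0.028, 1.0, -0.003]
contact_force: [-17.4, -1.5, 18.6]
opening: 10.7
grasp_force: 62.1
```

Emit:
{"op": "jog_arm", "data": {"steps": [[[0.005,-0.014,0,0,0],[0.005,-0.014,0,0,0],[0.005,-0.014,0,0,0],[0.005,-0.013,0,0,0],[0.005,-0.01,0,0,0]]]}}

```text
clock: 33.42
tool_pos: [540.4, 198.1, 60.1]
tool_rot: [-0.006, 0.029, 1.0, -0.003]
contact_force: [-17.2, -3.1, 18.9]
opening: 10.8
grasp_force: 62.2
```

Emit:
{"op": "jog_arm", "data": {"steps": [[[0.005,-0.006,0,0,0],[0.005,-0.004,0,0,0],[0.005,-0.003,0,0,0],[0.005,-0.002,0,0,0],[0.005,0,0,0,0]]]}}

```text
clock: 34.05
tool_pos: [555.3, 197.3, 60.1]
tool_rot: [-0.005, 0.029, 1.0, -0.003]
contact_force: [-16.9, -2.4, 17.8]
opening: 10.9
grasp_force: 62.0
```

Emit:
{"op": "jog_arm", "data": {"steps": [[[0.005,-0.003,0,-0.002,0],[0.005,-0.003,0,0,0],[0.005,-0.003,0,0,0],[0.005,-0.003,0,0,0],[0.005,0,0,0,0]]]}}

```text
clock: 34.67
tool_pos: [568.3, 196.6, 60.1]
tool_rot: [-0.005, 0.029, 1.0, -0.003]
contact_force: [-14.6, -4.4, 9.3]
opening: 10.4
grasp_force: 60.8
```

Emit:
{"op": "jog_arm", "data": {"steps": [[[0.005,-0.002,0,0,0],[0.005,-0.002,0,0,0],[0.005,0,0,0,0]]]}}

```text
clock: 35.05
tool_pos: [568.4, 196.5, 60.1]
tool_rot: [-0.009, 0.028, 1.0, -0.004]
contact_force: [-20.7, -3.9, 15.9]
opening: 10.6
grasp_force: 61.8
```

Emit:
{"op": "jog_arm", "data": {"steps": [[[0.005,-0.002,0,0,0],[0.005,0,0,0,0],[0.005,0.003,0,-0.001,0],[0.03,0,0,0,0],[0.07,0,0,0,0]]]}}

```text
clock: 35.67
tool_pos: [579.2, 199.0, 61.9]
tool_rot: [0.002, 0.029, 1.0, 0.001]
contact_force: [0.4, -0.5, 0.6]
opening: 46.4
grasp_force: 0.0
```

Emit:
{"op": "jog_arm", "data": {"steps": [[[0.07,0,0,-0.04,0],[0.085,0.02,0,-0.06,0],[0.085,0.03,0,-0.03,0],[0.085,0,0,0,0]]]}}

```text
clock: 36.17
tool_pos: [528.1, 202.8, 193.3]
tool_rot: [0.003, 0.028, 1.0, 0.002]
contact_force: [-0.2, -0.6, -1.0]
opening: 84.9
grasp_force: 0.0
```

Run:
```python
from h import *
im,K,Rm,t=wrist(); save(im,"pics/w8.png")
for T in (54,48,44): print(T,proj(box2w([[T-116,0,61],[T-64,-135,45],[T-64,135,45],[0,-165,92]]),K,Rm,t).round().tolist())
h=cv2.cvtColor(im,cv2.COLOR_RGB2GRAY); print(np.where(h[:300,258]<60)[0][:60])
c=box2w([[-26,-232,62]])[0]; plan(c[0]+0.5,c[1],170,90)
```

```text
54 [[249.0, 208.0], [102.0, 255.0], [397.0, 255.0], [39.0, 295.0]]
48 [[249.0, 201.0], [101.0, 249.0], [398.0, 249.0], [39.0, 295.0]]
44 [[249.0, 196.0], [101.0, 245.0], [398.0, 245.0], [39.0, 295.0]]
[240 241 242 243 244 245 246 247 248 249 250 251 252 253 254 255 262 263
 264 265 266 268 269 270 271 272 273]
shift mm [ -54.1 -235.5   21.4] yaw 176.7 turn 86.7
```

View pics/w8.png

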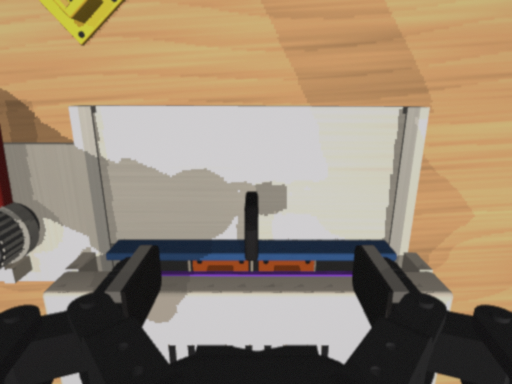

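The fin front is at row 193 and the panel edge at row 241, so the tray is about 12 mm short of home because the fin slipped in the grip. I'll push on the panel itself, with one finger either side of the fin.

Run:
```python
from h import *
p=box2w([[-48,0,52]])[0]; print(p); plan(p[0],p[1]+1,53,176.65)
```

```text
[560.32147768 196.48777219  52.        ]
shift mm [-31.2  -2.8 138.8] yaw 176.7 turn 0.1
```

Emit:
{"op": "jog_arm", "data": {"steps": [[[0.05,-0.0312,-0.002,0.03,0],[0.045,0,0,0.05,0],[0.045,0,0,0.05,0],[0.04,0,0,0.007,0],[0.04,0,0,0,0]]]}}

```text
clock: 36.85
tool_pos: [559.2, 197.4, 53.0]
tool_rot: [0.0, 0.029, 1.0, 0.0]
contact_force: [0.1, 0.2, 0.2]
opening: 39.9
grasp_force: 0.0
```

Emit:
{"op": "jog_arm", "data": {"steps": [[[0.04,-0.008,0,0,0],[0.04,-0.006,0,0,0],[0.04,-0.004,0,0,0],[0.04,-0.003,0,0,0],[0.04,0,0,0,0]]]}}

```text
clock: 37.48
tool_pos: [579.6, 196.0, 53.1]
tool_rot: [0.0, 0.029, 1.0, 0.0]
contact_force: [-0.6, -1.1, 0.7]
opening: 40.2
grasp_force: 0.0
```

Emit:
{"op": "jog_arm", "data": {"steps": [[[0.04,-0.003,0,0,0],[0.04,-0.003,0,0,0],[0.04,-0.002,0,0,0],[0.04,0,0,0,0],[0.04,0,0,0,0]]]}}

```text
clock: 38.1
tool_pos: [587.2, 195.6, 52.9]
tool_rot: [-0.0, 0.029, 1.0, 0.0]
contact_force: [-0.6, -0.5, 0.5]
opening: 40.3
grasp_force: 0.1
```

Emit:
{"op": "jog_arm", "data": {"steps": [[[0.04,-0.002,0,0,0],[0.04,-0.001,0,0,0],[0.04,0,0,0,0]]]}}

```text
clock: 38.48
tool_pos: [587.4, 195.5, 52.8]
tool_rot: [-0.003, 0.029, 1.0, -0.001]
contact_force: [-6.9, -0.0, 4.9]
opening: 40.4
grasp_force: 3.3
```

Emit:
{"op": "jog_arm", "data": {"steps": [[[0.04,-0.001,0,0,0],[0.04,-0.001,0,0,0],[0.04,0,0,0,0]]]}}

```text
clock: 38.85
tool_pos: [587.6, 195.6, 52.8]
tool_rot: [-0.004, 0.028, 1.0, -0.001]
contact_force: [-9.7, 1.2, 7.9]
opening: 40.3
grasp_force: 5.2
```

Emit:
{"op": "jog_arm", "data": {"steps": [[[0.04,-0.002,0,0,0],[0.04,-0.002,0,0,0],[0.04,-0.001,0,0,0],[0.04,0,0,0,0]]]}}

```text
clock: 39.35
tool_pos: [587.7, 195.6, 52.6]
tool_rot: [-0.009, 0.028, 1.0, -0.002]
contact_force: [-19.2, 1.0, 16.0]
opening: 39.8
grasp_force: 10.0
```

Emit:
{"op": "jog_arm", "data": {"steps": [[[0.04,0.01,0,0,0],[0.04,0.015,0,0,0],[0.04,0,0,-0.04,0],[0.085,0.02,0,-0.06,0],[0.085,0.015,0,-0.04,0]]]}}

```text
clock: 39.98
tool_pos: [538.6, 199.0, 194.8]
tool_rot: [0.002, 0.029, 1.0, 0.001]
contact_force: [0.0, 0.2, -0.2]
opening: 74.2
grasp_force: 0.0
```

Emit:
{"op": "jog_arm", "data": {"steps": [[[0.085,0,0,0,0],[0.085,0,0,0,0]]]}}

```text
clock: 40.22
tool_pos: [538.2, 198.0, 191.9]
tool_rot: [0.0, 0.029, 1.0, -0.0]
contact_force: [-0.4, 0.6, -0.8]
opening: 84.8
grasp_force: 0.0
```

Run:
```python
from h import *
im,K,Rm,t=wrist(); save(im,"pics/w9.png")
for T in (54,48,42): print(T,proj(box2w([[T-116,0,61],[T-64,-135,45],[T-64,135,45],[0,-165,92]]),K,Rm,t).round().tolist())
s=im.astype(int); b=(s[:,:,2]-s[:,:,0]>35); print("blue rows",[ (c,np.where(b[:,c])[0][[0,-1]]) for c in (150,200,300,350) if b[:,c].any()])
h=cv2.cvtColor(im,cv2.COLOR_RGB2GRAY); print("fin first",[ (c,np.where(h[150:250,c]<50)[0][:1]+150) for c in (248,250,252,254)])
save(cv2.resize(im[130:330,90:430],None,fx=2.2,fy=2.2),"pics/c3.png")
```

```text
54 [[255.0, 197.0], [106.0, 246.0], [405.0, 246.0], [42.0, 286.0]]
48 [[255.0, 190.0], [105.0, 240.0], [406.0, 240.0], [42.0, 286.0]]
42 [[255.0, 183.0], [104.0, 234.0], [407.0, 234.0], [42.0, 286.0]]
blue rows [(200, array([244, 265])), (300, array([244, 266])), (350, array([243, 266]))]
fin first [(248, array([233])), (250, array([232])), (252, array([184])), (254, array([183]))]
```

View pics/c3.png

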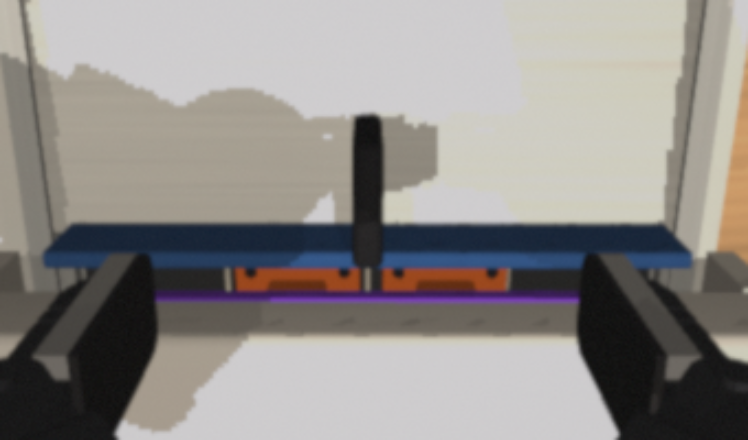

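Run:
```python
from h import *
b=np.load("box.npy")
def inv(w): d=w[:2]-b[:2]; c,s=np.cos(b[2]),np.sin(b[2]); return [round(c*d[0]+s*d[1],1),round(-s*d[0]+c*d[1],1)]
im,K,Rm,t=wrist()
for p,z in [((250,272),23),((344,272),23),((398,272),23),((492,272),23),((200,250),45),((368,115),22)]: print(p,inv(back((90+p[0]/2.2,130+p[1]/2.2),z,K,Rm,t)))
w4=np.load("w4.npz"); 
c=box2w([[-26,-232,62]])[0]; plan(c[0]+1,c[1]+1,170,135)
```

```text
(250, 272) [np.float64(7.8), np.float64(-51.2)]
(344, 272) [np.float64(7.8), np.float64(-9.2)]
(398, 272) [np.float64(7.8), np.float64(14.8)]
(492, 272) [np.float64(7.8), np.float64(56.7)]
(200, 250) [np.float64(-13.7), np.float64(-67.2)]
(368, 115) [np.float64(-64.5), np.float64(1.5)]
shift mm [ -45.7 -230.9   21.1] yaw 176.6 turn 41.6
```

Emit:
{"op": "jog_arm", "data": {"steps": [[[0.085,-0.0115,-0.0578,0,0],[0.085,-0.0115,-0.0578,0,0],[0.085,-0.0115,-0.0578,0,0],[0.085,-0.0112,-0.0575,0,0],[0.085,0,0,0,10.4]]]}}

```text
clock: 40.95
tool_pos: [569.5, -43.8, 190.1]
tool_rot: [-0.001, 0.128, 0.992, -0.002]
contact_force: [-0.8, 1.3, -0.2]
opening: 84.9
grasp_force: 0.0
```

Emit:
{"op": "jog_arm", "data": {"steps": [[[0.085,0,0,0,10.4],[0.085,0,0,0,10.4],[0.085,0,0,0,10.4],[0.085,0,0,0,0],[0.085,0,0,0,0]]]}}

```text
clock: 41.58
tool_pos: [569.8, -34.7, 191.5]
tool_rot: [-0.001, 0.381, 0.925, -0.0]
contact_force: [-0.1, -0.1, -0.1]
opening: 84.9
grasp_force: 0.0
```

Run:
```python
from h import *
im,K,Rm,t=wrist(); save(im,"pics/w10.png")
B=lambda p:proj(box2w([p]),K,Rm,t)[0].round()
print("axis",B([-26,-232,74]))
for a in (0,.1,.2): print(a,B([-26-122*np.cos(a),-232+122*np.sin(a),40]))
s=im.astype(int); m=((s[:,:,0]>90)&(s[:,:,1]<40)&(s[:,:,2]<50)).astype(np.uint8); n,l,st,c=cv2.connectedComponentsWithStats(m); print(st[1:][st[1:,4]>50])
p=box2w([[-26,-232,62]])[0]; print(p); plan(p[0]+.5,p[1]+1,65)
```

```text
axis [254. 194.]
0 [152.  69.]
0.1 [163.  59.]
0.2 [175.  50.]
[[170  59  71  88 144]]
[568.72795174 -36.40132415  62.        ]
shift mm [ -0.2  -0.8 126.7] yaw 135.2
```

Emit:
{"op": "jog_arm", "data": {"steps": [[[0.085,0,-0.0008,0.05,0],[0.085,0,0,0.05,0],[0.085,0,0,0.026,0],[0.06,0,0,0,0],[0.054,0,0,0,0]]]}}

```text
clock: 42.25
tool_pos: [568.4, -36.6, 67.1]
tool_rot: [-0.001, 0.382, 0.924, -0.001]
contact_force: [-0.3, -0.1, 0.6]
opening: 54.4
grasp_force: 0.0
```

Emit:
{"op": "jog_arm", "data": {"steps": [[[0.048,0,0,0,0],[0.048,0,0,0,0],[0.048,0,0,0,0],[0.048,0,0,0,0]]]}}

```text
clock: 42.75
tool_pos: [567.7, -37.3, 67.8]
tool_rot: [-0.001, 0.383, 0.924, -0.002]
contact_force: [-3.6, -2.2, 1.9]
opening: 49.7
grasp_force: 62.1
```

Emit:
{"op": "jog_arm", "data": {"steps": [[[0.048,0,0,0,9],[0.048,0,0,0,10],[0.048,0,0,0,10],[0.048,0,0,0,10],[0.048,0,0,0,10]]]}}

```text
clock: 43.38
tool_pos: [568.4, -37.0, 67.7]
tool_rot: [0.0, 0.733, 0.68, -0.001]
contact_force: [-2.1, -4.9, 0.4]
opening: 49.9
grasp_force: 62.0
```

Emit:
{"op": "jog_arm", "data": {"steps": [[[0.048,0,0,0,10],[0.048,0,0,0,10],[0.048,0,0,0,9],[0.048,0,0,0,8],[0.048,0,0,0,0]]]}}

```text
clock: 44.0
tool_pos: [568.9, -37.2, 67.8]
tool_rot: [0.001, 0.91, 0.414, -0.0]
contact_force: [-1.8, -4.5, 0.1]
opening: 50.0
grasp_force: 62.3
```

Emit:
{"op": "jog_arm", "data": {"steps": [[[0.048,0,0,0,0],[0.06,0,0,0,0],[0.085,0,0,0,0],[0.085,0,0,-0.05,0],[0.085,0,0,-0.06,0]]]}}

```text
clock: 44.62
tool_pos: [569.1, -34.3, 177.1]
tool_rot: [-0.001, 0.909, 0.416, -0.0]
contact_force: [1.3, -0.6, -0.1]
opening: 84.9
grasp_force: 0.0
```

Emit:
{"op": "jog_arm", "data": {"steps": [[[0.085,0,0,-0.05,0],[0.085,-0.03,0,0,0],[0.085,0,0,0,0],[0.085,0,0,0,0]]]}}

```text
clock: 45.12
tool_pos: [550.1, -56.9, 226.3]
tool_rot: [-0.0, 0.909, 0.416, 0.001]
contact_force: [-0.5, 1.2, -0.9]
opening: 85.1
grasp_force: 0.0
```

Run:
```python
from h import *
im,K,Rm,t=wrist(); save(im,"pics/w11.png")
B=lambda p:proj(box2w([p]),K,Rm,t)[0].round()
print("axis",B([-26,-232,74]))
for a in (1.3,1.4,1.5,1.571,1.65,1.7): print(a,B([-26-122*np.cos(a),-232+122*np.sin(a),40]))
```

```text
axis [259. 148.]
1.3 [148.  58.]
1.4 [156.  47.]
1.5 [165.  36.]
1.571 [172.  29.]
1.65 [181.  22.]
1.7 [187.  18.]
```

View pics/w11.png

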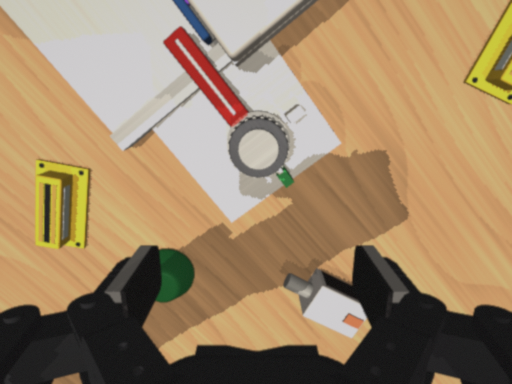

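Run:
```python
from h import *
im,K,Rm,t=wrist(); b=np.load("box.npy")
s=im.astype(int); m=((s[:,:,0]>100)&(s[:,:,1]<70)&(s[:,:,2]<70)).astype(np.uint8); m[150:]=0
P=np.array([back((x,y),40,K,Rm,t)[:2] for y,x in np.argwhere(m)],np.float32); print(len(P),cv2.minAreaRect(P))
rel=lambda v:np.arctan2(np.sin(np.arctan2(v[1],v[0])-b[2]),np.cos(np.arctan2(v[1],v[0])-b[2]))
v=cv2.fitLine(P,cv2.DIST_L2,0,.01,.01).ravel()[:2]; v=v if v[1]>0 else -v; print("collar by line",np.pi-rel(v))
a=box2w([[-26,-232,0]])[0,:2]; print("by centroid",np.pi-rel(P.mean(0)-a))
# box yaw from the lip/bed edges in this image: outer end edge of the ear
e=back((234,221),12,K,Rm,t)-back((340,145),12,K,Rm,t); print("ear edge rel to box x",np.pi-abs(rel(e[:2])))
e=back((230,62),23,K,Rm,t)-back((123,149),23,K,Rm,t); print("lip edge",rel(e[:2]))
```

```text
1961 ((571.159912109375, 37.52617263793945), (91.05223846435547, 21.01047706604004), 87.16732025146484)
collar by line 1.5568238641336303
by centroid 1.5495016839669618
ear edge rel to box x 0.005666460690280761
lip edge -0.012897946345511148
```

The collar is at about 1.555 rad, inside the locked band, and the arm is clear of everything.

```bash
python3 -c "
from cell import r; print(r.job_done())"
```

```text
the job is handed in; nothing more can be done
None
```

I handed the job in: both orange inserts I found lie flat side by side in the tray, the tray is against its home stop, and the collar reads about 1.555 rad in the camera view (locked mark 1.571); I have not seen the judge's verdict.

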